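# Settle the oven fan wheel heavy side down on the balancing rollers

### The job

Check the balance of the oven's fan wheel. Take the spare arbor off the rollers of the balancing stand and lay it flat beside the wrench in the wide dark tray, then gently roll the fan wheel along the stand's trough until its own arbor drops onto the rollers, and take your hand off so that it turns by itself and comes to rest with its heavy side straight down. Leave the belt pulley in the stand, the wrench in the tray and the other things on the bench where they are.

Things in the scene. Friction and masses are not known exactly. Their poses are not given: they have to be found in the camera images.
- stand: Balancing stand, fixed: grey base 150 x 360 mm, trough along its y axis between two upright plates (cheeks; inner faces 30 mm either side of the middle, 8 mm thick, tops at z 72 mm). Rubber floor: level at z 27.5 mm from |y| = 180 to 108 mm, then a ramp rising to z 36.5 mm at |y| = 32 mm, open between. Origin: centre of the underside, on the bench; x across the trough, z up.
- park_a (a point): Parking place in the trough: point on its rubber floor at the stand's y = +135 mm, z 27.5 mm, midway between two cross ribs 2 mm high, 31 mm apart, over which a wheel rolls with a light push (2 to 3 N).
- park_b (a point): The same parking place at the other end of the trough, at the stand's y = -135 mm.
- roller_top (a point): Top (z 90 mm) of one of the four rollers: free-turning steel discs, 40 mm diameter, 7 mm thick, axes along the stand's x. Each side, outside the cheek, stands a pair of overlapping discs, 47 to 62 mm from the middle, with a bearing plate beyond (to 74 mm); axes at y = +16 and -16 mm. An arbor lies in the dips between them.
- nest (a point): Where the middle of an arbor's axis lies when it rests on the rollers: the stand's x = 0, y = 0, 93 mm above the bench. The wheel's arbor, rolled up the ramp (axis then at 96.5 mm), climbs 1.5 mm over the first discs, 16 mm before this point, then drops 5 mm into the dip by itself; an equal crest lies 16 mm beyond. Let go on the ramp, the wheel rolls back.
- fan: Hub of the fan wheel, with wheel and arbor fixed to it (0.45 to 0.6 kg in all). Origin: middle of wheel and arbor, on the axis; x along the arbor, a steel tube of 16 mm diameter, 150 mm long. Starts parked at either end of the trough, the wheel's rim standing on the floor between the ribs, axis at 87.5 mm. On the rollers the rim hangs free.
- fan_wheel: The fan wheel: sheet metal, 120 mm diameter, 40 mm wide, 12 blades; treat as a closed drum. Fixed to fan, same origin and x axis. A dark riveted steel patch 40 x 20 x 10 mm, 44 mm from the axis towards this frame's -z, makes that side heavy (down when +z is up). Starts with the heavy side within 30 degrees of the top. Free on the rollers it swings and comes to rest in 1 to 5 s.
- spare: Spare arbor: plain steel tube, 16 mm diameter, 150 mm long, 0.12 kg, lying on the rollers across the stand at the start. Origin: its middle, on its axis; x along the tube.
- tray: Low dark steel tray, 190 x 260 mm (x, y), walls 22 mm high and 3 mm thick, floor 3 mm thick, fixed on the bench left or right of the stand. Origin: centre of its underside, on the bench. A wrench lies in its +x half, along y.
- pulley: Grey belt pulley, 110 mm diameter, 34 mm wide (hub 42 mm), parked on its rim at the other end of the trough, without an arbor. Origin: its middle; x along its axis. Leave it.
- hardware: Grey open plastic bin of nuts and bushes, 170 x 240 x 75 mm (x, y, z), fixed on the side of the stand where the tray is not. Origin: centre of its underside.
- wrench: Steel wrench, 160 mm long, lying in the tray. Leave it.
- spray: Clear bottle, 66 mm diameter, 190 mm tall, standing close behind the stand (the side away from the robot). Origin: centre of its underside. Leave it.
- grease: Steel can, 68 mm diameter, 55 mm tall, in front of the stand. Origin: centre of its underside. Leave it.
- scraper: Dough scraper, steel blade with wooden grip, 95 x 150 x 18 mm, lying behind the stand on the left. Leave it.
- brush: Brush 190 mm long, lying behind the stand. Leave it.
- driver: Screwdriver 170 mm long, lying in front of the stand. Leave it.
- tin: Empty dark baking tin, 110 x 190 x 60 mm (x, y, z), behind the stand on the right. Origin: centre of its underside. Leave it.
There are look-alikes about, which are no part of the job. Several things have the shape of the spare; the one meant has the colours described above.

How it is judged:
By the outcome, as a careful person would: the job done as asked, in the order asked, and still so for the second after the job is handed in, with the robot touching nothing.
It also fails if it takes over 58 s, if anything falls off the work surface, if the arm or the gripper's body presses on something with over 40 N, if the wrist force passes 120 N, or if a joint passes its speed limit or range.

### The arm

A 6-joint arm with a two-finger parallel gripper is mounted at the origin on the work surface. World frame = base frame: x ahead of the robot, y to its left, z up, the work surface at z = 0. Lengths are in m, angles in rad, forces in N, time in s.
With the tool pointing down it reaches from about 0.425 to 0.95 m from the base axis. Payload 14.7 kg.
Tool frame: the origin (TCP) lies midway between the tips of the shut fingers; the grasp point (between the pads) lies 19 mm behind it (env.pinch_z is the distance from the TCP to the grasp point, in m); z points along the fingers, y is the direction in which the jaws open and shut (so a half turn about z gives the same grasp; the last joint's range is limited). The gripper opens to 85 mm and grips with 20 to 120 N. Pads are 22 mm wide; open, the fingers measure 114 mm over their backs; the gripper's body (76 mm by 85 mm) begins 54 mm behind the grasp point. The pads swing forward as they close: fully open they stand 13 mm farther back than shut.
Start: joints at [1.162, 0.48, 1.596, -0, 1.065, -0.047], TCP at [0.23, 0.608, 0.231] pointing down, gripper open.
Joint ranges: [-2.75, 2.75], [-0.82, 2.05], [0.23, 2.67], [-1.56, 4.7], [0.09, 2.69], [-2.92, 2.92]. Speed limits (rad/s): [1.89, 1.89, 2.39, 3.01, 3.01, 3.01].

### API

Orientations are given as a rotation vector (axis times angle).
In Python, from station import env gives the robot as it stands.
- The arm moves only by the tool carry_out, never from a script. Its argument "steps" is a list of rows, each an object with "travel": the shift along the tool's x, y, z in mm, a list of three; "yaw": the turn about the tool's z in rad. In form: [{"travel": [tx, ty, tz], "yaw": yaw}, ...]. A call has exactly 8 rows; each row is the pose to reach, as a shift and turn from the pose commanded when the call began, along the tool's axes at that moment; what a row does not reach only later rows make up. A row lasts 1/12 s, in which the tool goes at most 41.7 mm and 7.16 degrees, less where a joint would pass 70% of its speed; a pose out of reach is approached as far as the arm can. A call with a gripper value outside its range is refused whole. "fingers" is the opening, from 0 (shut) to 1 (fully open), set as the call begins (left out, the last holds). The fingers move at their own pace and stop on an object; "squeeze" is the grip in N (left out, the last holds). Time passes only in rows, so rows that repeat a pose let the fingers close, or fill a call up. It gives the time, the measured TCP pose, the force and the opening at its end, in the units of the state.
- env.get_obs(): the state, without advancing time (a new reading comes with each control period).
- env.camera(name): name is "side" or "top" or "wrist"; returns a dict with "color" (480x640x3 uint8, red, green, blue), "mtx" (3x3 intrinsics, pixels), "R" (3x3) and "t" (3): a world point X has camera coordinates R X + t; the wrist camera has in their place "mount" (4x4, takes a point from camera to tool coordinates, whose origin is the TCP and whose axes are the flange's). Camera axes: x right, y down, z forward; pixel columns grow to the right and rows downward; lengths in m; the calibration is good to about 2 mm. A picture is of the moment at which its call begins: read the wrist's pose just before it. There is no depth.
- env.job_done(): hands the job in, once; it reports no verdict.
The state is a dict: "time_s": time; "joints": joint angles; "dq": joint speeds; "joint_torque": joint torques, N m; "position": TCP position; "eef_rot": TCP orientation; "ft_force": force on the tool from outside, world axes, zero at the start; "torque": the same for the moment, N m; "finger_gap": finger opening in m.
Only numpy, scipy, OpenCV 4.12 (cv2) and the standard library are available. Lean on these libraries where they do the work, as an engineer would, in place of code of your own. Each camera call takes 0.05 s, during which the arm holds its last target. There are 200 camera calls.

## Working session

There is one attempt and no reset: what is moved stays moved. The work goes in short steps, Python scripts to look and compute and a tool call to move; the robot and the scene stay as the last step left them, time stands still between calls to the robot, and variables do not carry over. Pictures are saved under pics/ and viewed, about 8 in all and at most 12, crops included, and the job is handed in when it is done.

Besides the shell and the picture viewer there is one more tool, called after "Call:" as a command line: name --argument value ..., lists and objects as JSON in quotes. carry_out: Moves the arm, as the interface text tells. Its arguments: {"type":"object","properties":{"steps":{"type":"array","items":{"type":"object","properties":{"travel":{"type":"array","items":{"type":"number"}},"yaw":{"type":"number"}}}},"fingers":{"type":"number"},"squeeze":{"type":"number"}},"required":["steps"]}

```bash
mkdir -p pics; ls
python3 - <<'E'
from station import env
import cv2
for n in("top","side"):
    c=env.camera(n); cv2.imwrite(f"pics/{n}0.png",c["color"][:,:,::-1]); print(n,c["mtx"],c["R"],c["t"])
print(env.get_obs(), env.pinch_z)
E
```

```text
pics
top [[487.49806286   0.         311.73209942]
 [  0.         487.49806286 244.09362392]
 [  0.           0.           1.        ]] [[ 0.00367131 -0.99989612  0.01393803]
 [-0.98464898 -0.00604695 -0.17444143]
 [ 0.1745076  -0.01308364 -0.9845689 ]] [0.01416486 0.60711342 1.23314668]
side [[490.31274047   0.         320.57834838]
 [  0.         490.31274047 234.54387323]
 [  0.           0.           1.        ]] [[ 0.87515223 -0.48342023  0.02033365]
 [-0.23750121 -0.46581097 -0.85241617]
 [ 0.42154685  0.74116464 -0.52246839]] [-0.49279109  0.21655213  0.87883619]
{'time_s': 0.1, 'joints': array([ 1.16242466e+00,  4.80762014e-01,  1.59679877e+00,  5.84130033e-06,
        1.06507821e+00, -4.66131468e-02]), 'dq': array([ 1.43595948e-04, -6.48843833e-04, -2.36363343e-03,  8.25092578e-04,
       -1.01895362e-03, -4.42033423e-05]), 'joint_torque': array([ 1.32402311e-03, -9.52270532e+01, -4.31045115e+01, -9.34472314e-05,
        5.63988928e-03, -1.25293550e-05]), 'position': array([0.22989376, 0.60760972, 0.23074568]), 'eef_rot': array([-5.65116377e-01, -3.09010216e+00,  1.59931907e-03]), 'ft_force': array([-0.26106518, -0.32590502, -0.06602696]), 'torque': array([-0.01139378, -0.00415931, -0.02782831]), 'finger_gap': 0.085283022262033} 0.0187
```

View pics/top0.png

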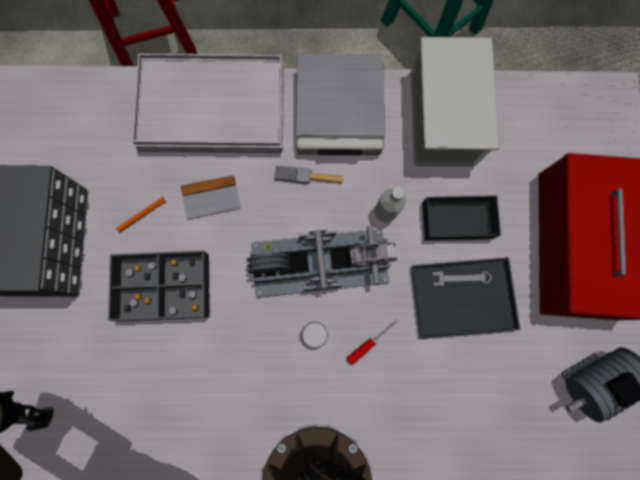

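View pics/side0.png

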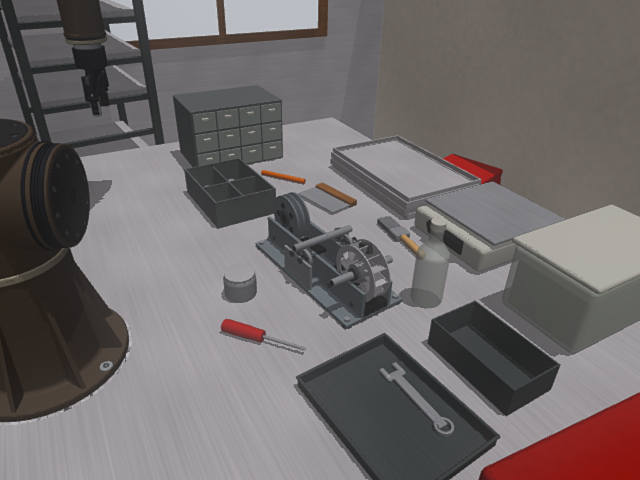

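The top view shows the stand around (320,263), with the pulley at its left (+y) end and the fan at its right (-y) end. The spare lies across the stand at (321,258). The tray is on the right at (465,298), with the wrench in its far half.

```bash
cat > h.py <<'E'
import numpy as np, cv2
from station import env
from scipy.spatial.transform import Rotation as Ro
def back(c,uv,z):
    K,R,t=c["mtx"],c["R"],c["t"]; d=R.T@np.linalg.solve(K,[uv[0],uv[1],1.]); o=-R.T@t
    return o+d*(z-o[2])/d[2]
def proj(c,X):
    p=c["mtx"]@(c["R"]@np.asarray(X,float)+c["t"]); return p[:2]/p[2]
def wcam():
    o=env.get_obs(); c=env.camera("wrist"); M=np.eye(4); M[:3,:3]=Ro.from_rotvec(o["eef_rot"]).as_matrix(); M[:3,3]=o["position"]
    W=np.linalg.inv(M@c["mount"]); c["R"],c["t"]=W[:3,:3],W[:3,3]; return c
def totool(p):
    "shift in mm in tool axes to bring TCP to world p"
    o=env.get_obs(); return np.round(1000*Ro.from_rotvec(o["eef_rot"]).as_matrix().T@(np.asarray(p)-o["position"]),1)
E
python3 - <<'E'
from h import *
c=env.camera("top"); cv2.imwrite("pics/top1.png",cv2.resize(c["color"][200:350,230:430,::-1],None,fx=4,fy=4,interpolation=cv2.INTER_CUBIC))
for uv in[(411,268),(510,258),(520,329),(418,338)]: print(back(c,uv,.022))
for uv in[(247,240),(385,229),(391,285),(256,297)]: print(back(c,uv,.012))
print(back(c,(321,258),.093), back(c,(376,255),.0875), env.camera("wrist")["mount"])
print(Ro.from_rotvec(env.get_obs()["eef_rot"]).as_matrix())
E
```

```text
[ 0.54894846 -0.25040452  0.022     ]
[ 0.57765892 -0.5199442   0.022     ]
[ 0.38844186 -0.53366883  0.022     ]
[ 0.36418371 -0.26290965  0.022     ]
[0.62459127 0.19295667 0.012     ]
[ 0.65767367 -0.18444279  0.012     ]
[ 0.50386953 -0.19714566  0.012     ]
[0.47002449 0.16483133 0.012     ]
[ 0.56421246 -0.00604425  0.093     ] [ 0.57360192 -0.147186    0.0875    ] [[ 3.33833152e-04 -9.60302582e-01 -2.78960284e-01  7.19911872e-02]
 [ 9.99999781e-01  1.61334215e-04  6.41322171e-04  1.14799563e-04]
 [-5.70857498e-04 -2.78960437e-01  9.60302426e-01 -1.41688089e-01]
 [ 0.00000000e+00  0.00000000e+00  0.00000000e+00  1.00000000e+00]]
[[-9.35277669e-01  3.53914690e-01 -2.70995883e-04]
 [ 3.53914793e-01  9.35277440e-01 -6.55189196e-04]
 [ 2.15752547e-05 -7.08693276e-04 -9.99999749e-01]]
```

View pics/top1.png

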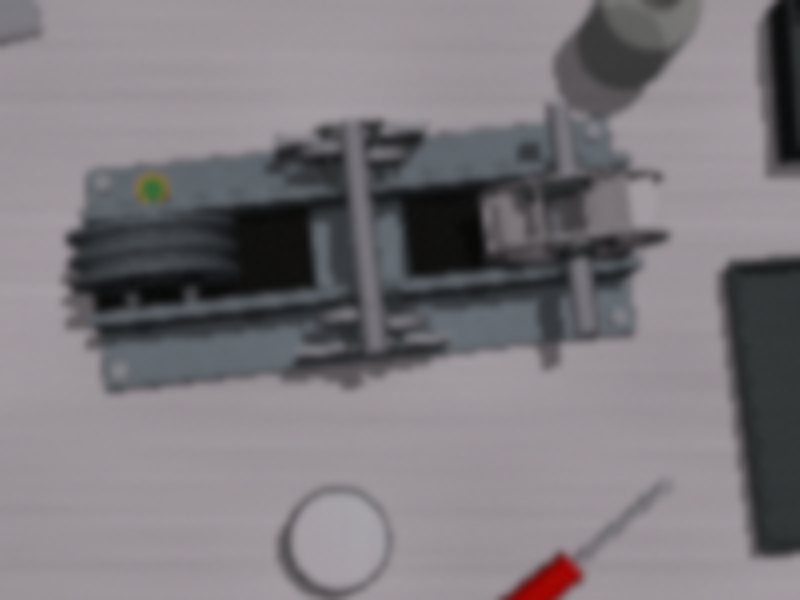

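The enlarged crop shows the spare's ends at about (353,122) and (374,352), and the fan arbor's ends at (555,105) and (588,333). The bottle base is near (595,85).

Run:
```python
from h import *
c=env.camera("top"); f=lambda u,v:(230+u/4,200+v/4)
b=lambda u,v,z:back(c,f(u,v),z)
a0,a1=b(353,122,.093),b(374,352,.093); g0,g1=b(555,105,.0875),b(588,333,.0875)
print("spare",a0,a1,(a0+a1)/2,np.linalg.norm(a0-a1)); print("fan",g0,g1,(g0+g1)/2,np.linalg.norm(g0-g1))
d=(g0+g1)/2-(a0+a1)/2; print(d,np.degrees(np.arctan2(d[0],-d[1])),np.degrees(np.arctan2((a0-a1)[1],(a0-a1)[0])))
print("holes",[b(u,v,.012).round(3) for u,v in((103,182),(597,130),(622,316),(120,370))])
print("bottle",b(590,85,.0)); print("can",b(335,540,.055))
print("cheek ends", proj(c,(.57,0,.07)))
print("tray corners mean", np.mean([back(c,q,.022) for q in[(411,268),(510,258),(520,329),(418,338)]],0), "wrench",back(c,(440,280),.01),back(c,(490,277),.01))
```

```text
spare [0.6355653  0.00104878 0.093     ] [ 0.48795575 -0.01236525  0.093     ] [ 0.56176053 -0.00565824  0.093     ] 0.148217802937886
fan [ 0.64878354 -0.12984088  0.0875    ] [ 0.50113148 -0.1483231   0.0875    ] [ 0.57495751 -0.13908199  0.0875    ] 0.1488043144958676
[ 0.01319698 -0.13342376 -0.0055    ] 5.648768409923758 5.19249754629679
holes [array([0.61 , 0.169, 0.012]), array([ 0.648, -0.168,  0.012]), array([ 0.52 , -0.183,  0.012]), array([0.482, 0.154, 0.012])]
bottle [ 0.68205075 -0.16606142  0.        ]
can [0.37124353 0.01114778 0.055     ]
cheek ends [318.38016424 257.0758381 ]
tray corners mean [ 0.46980824 -0.3917318   0.022     ] wrench [ 0.51824263 -0.3306295   0.01      ] [ 0.5270897  -0.46701488  0.01      ]
```

Call:
carry_out --steps '[{"travel": [-30,-26,0],"yaw": -0.06},{"travel": [-60,-52,0],"yaw": -0.12},{"travel": [-90,-78,0],"yaw": -0.18},{"travel": [-120,-104,0],"yaw": -0.24},{"travel": [-150,-130,0],"yaw": -0.3},{"travel": [-180,-156,0],"yaw": -0.36},{"travel": [-210,-182,0],"yaw": -0.42},{"travel": [-240,-208,0],"yaw": -0.465}]'

```text
time_s: 0.92
position: [0.3813, 0.3267, 0.2314]
eef_rot: [-0.168, 3.137, 0.0]
ft_force: [0.9, 1.1, -0.2]
finger_gap: 0.0853
```

Run:
```python
from h import *
o=env.get_obs(); print(o["time_s"],o["position"],o["joints"],totool([.540,-.006,.231])); print(Ro.from_rotvec(o["eef_rot"]).as_matrix().round(3))
```

```text
0.9167 [0.38133405 0.32670691 0.23140871] [ 6.48060902e-01  2.73969877e-01  1.92906595e+00 -6.70566807e-05
  9.38314483e-01 -1.02955365e+00] [-122.3 -347.7    0.4]
[[-0.994 -0.107  0.   ]
 [-0.107  0.994  0.   ]
 [-0.     0.    -1.   ]]
```

Call:
carry_out --steps '[{"travel": [-15,-37,0],"yaw": 0},{"travel": [-30,-74,0],"yaw": 0},{"travel": [-45,-111,0],"yaw": 0},{"travel": [-60,-148,0],"yaw": 0},{"travel": [-75,-185,0],"yaw": 0},{"travel": [-92,-222,0],"yaw": 0},{"travel": [-108,-259,0],"yaw": 0},{"travel": [-124,-296,0],"yaw": 0}]'

```text
time_s: 1.58
position: [0.5354, 0.0447, 0.2314]
eef_rot: [-0.162, 3.137, 0.0]
ft_force: [0.9, 0.5, 0.6]
finger_gap: 0.0854
```

Run:
```python
from h import *
o=env.get_obs(); print(o["time_s"],o["position"],o["joints"],totool([.562,-.006,.231]))
c=wcam(); cv2.imwrite("pics/w0.png",c["color"][:,:,::-1])
for p in [(.6355,.001,.093),(.488,-.0124,.093),(.562,-.006,.093)]: print(proj(c,p))
```

```text
1.5833 [0.53535866 0.04474607 0.23143557] [ 2.69463617e-02  3.22933008e-01  1.85496645e+00  1.83622435e-05
  9.63408095e-01 -1.64692380e+00] [-21.3 -53.2   0.4]
[257.13582736 327.49527478]
[250.71271427 167.33371103]
[253.79494324 253.2699262 ]
```

View pics/w0.png

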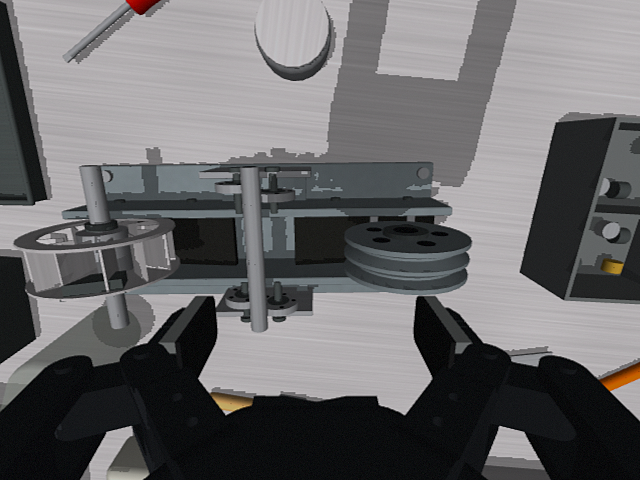

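Wrist view (upside down): the spare's ends are at (249,167) and (259,325), within about 2 px of my prediction. The fan is on the left and the pulley on the right. The arm can go straight down to grasp.

Call:
carry_out --steps '[{"travel": [-11,-27,0],"yaw": 0},{"travel": [-21,-53,10],"yaw": 0},{"travel": [-21,-53,45],"yaw": 0},{"travel": [-21,-53,80],"yaw": 0},{"travel": [-21,-53,110],"yaw": 0},{"travel": [-21,-53,135],"yaw": 0},{"travel": [-21,-53,150],"yaw": 0},{"travel": [-21,-53,157],"yaw": 0}]' --fingers 0.55

```text
time_s: 2.3
position: [0.5597, -0.0037, 0.0719]
eef_rot: [0.162, -3.134, -0.001]
ft_force: [0.3, 0.4, 0.0]
finger_gap: 0.0468
```

Call:
carry_out --steps '[{"travel": [0,0,0],"yaw": 0},{"travel": [0,0,0],"yaw": 0},{"travel": [0,0,0],"yaw": 0},{"travel": [0,0,0],"yaw": 0},{"travel": [0,0,0],"yaw": 0},{"travel": [0,0,0],"yaw": 0},{"travel": [0,0,0],"yaw": 0},{"travel": [0,0,-2],"yaw": 0}]' --fingers 0 --squeeze 30

```text
time_s: 2.97
position: [0.5612, -0.0038, 0.0765]
eef_rot: [-0.162, 3.137, -0.0]
ft_force: [-0.3, -0.1, -1.1]
finger_gap: 0.0148
```

Call:
carry_out --steps '[{"travel": [0,0,2],"yaw": 0},{"travel": [0,0,2],"yaw": 0},{"travel": [0,0,2],"yaw": 0},{"travel": [0,0,0],"yaw": 0},{"travel": [0,0,-3],"yaw": 0},{"travel": [0,0,-6],"yaw": 0},{"travel": [0,0,-7],"yaw": 0},{"travel": [0,0,-7],"yaw": 0}]' --fingers 0.3

```text
time_s: 3.63
position: [0.5614, -0.0038, 0.0838]
eef_rot: [-0.162, 3.137, -0.0]
ft_force: [0.9, -0.7, 0.7]
finger_gap: 0.0259
```

Call:
carry_out --steps '[{"travel": [0,0,0],"yaw": 0},{"travel": [0,0,0],"yaw": 0},{"travel": [0,0,0],"yaw": 0},{"travel": [0,0,0],"yaw": 0},{"travel": [0,0,-4],"yaw": 0},{"travel": [0,0,-15],"yaw": 0},{"travel": [0,0,-40],"yaw": 0},{"travel": [0,0,-70],"yaw": 0}]' --fingers 0 --squeeze 40

```text
time_s: 4.3
position: [0.5597, -0.0036, 0.1533]
eef_rot: [0.162, -3.134, -0.001]
ft_force: [0.3, -0.0, -0.5]
finger_gap: 0.0144
```

Call:
carry_out --steps '[{"travel": [0,0,-35],"yaw": 0},{"travel": [0,0,-70],"yaw": 0.05},{"travel": [0,-10,-95],"yaw": 0.12},{"travel": [0,-30,-100],"yaw": 0.24},{"travel": [0,-60,-100],"yaw": 0.36},{"travel": [5,-95,-100],"yaw": 0.48},{"travel": [10,-130,-100],"yaw": 0.6},{"travel": [20,-165,-100],"yaw": 0.72}]'

```text
time_s: 4.97
position: [0.5584, -0.1712, 0.2543]
eef_rot: [0.961, 2.99, 0.0]
ft_force: [1.0, -0.6, -2.5]
finger_gap: 0.0145
```

Run:
```python
from h import *
o=env.get_obs(); print(o["time_s"],o["position"],o["joints"],o["finger_gap"],totool([.430,-.396,.12])); R=Ro.from_rotvec(o["eef_rot"]).as_matrix();print(R.round(3))
```

```text
4.9667 [ 0.55835311 -0.17115603  0.25425186] [-3.49506978e-01  3.64698107e-01  1.72610323e+00  2.82941438e-04
  1.04988343e+00 -1.29847575e+00] 0.014539426586664943 [ -26.6 -257.6  134.1]
[[-0.813  0.583  0.001]
 [ 0.583  0.813 -0.   ]
 [-0.001  0.    -1.   ]]
```

Call:
carry_out --steps '[{"travel": [-3,-33,0],"yaw": 0.11},{"travel": [-6,-66,0],"yaw": 0.22},{"travel": [-10,-99,0],"yaw": 0.33},{"travel": [-13,-132,0],"yaw": 0.44},{"travel": [-17,-165,10],"yaw": 0.55},{"travel": [-20,-198,30],"yaw": 0.66},{"travel": [-24,-230,60],"yaw": 0.77},{"travel": [-27,-258,90],"yaw": 0.845}]'

```text
time_s: 5.63
position: [0.4311, -0.3968, 0.1655]
eef_rot: [2.103, 2.33, -0.0]
ft_force: [1.7, -0.2, -0.6]
finger_gap: 0.0145
```

Run:
```python
from h import *
o=env.get_obs(); print(o["time_s"],o["position"],o["joints"],o["finger_gap"],totool([.430,-.396,.005])); R=Ro.from_rotvec(o["eef_rot"]).as_matrix();print(R.round(3))
c=wcam(); cv2.imwrite("pics/w1.png",c["color"][:,:,::-1])
```

```text
5.6333 [ 0.43107801 -0.39680577  0.1654582 ] [-7.95797791e-01  4.64378243e-01  1.81475259e+00  7.34251176e-05
  8.59616275e-01 -8.98351509e-01] 0.014527638935511138 [  1.3  -1.3 160.5]
[[-0.102  0.995  0.002]
 [ 0.995  0.102 -0.002]
 [-0.002  0.002 -1.   ]]
```

View pics/w1.png

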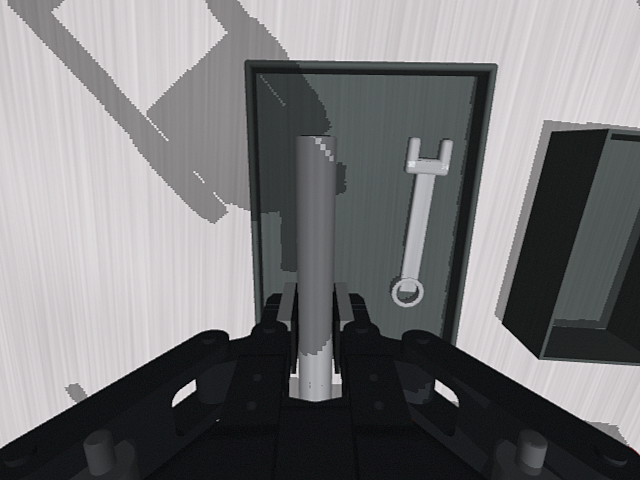

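The spare is held between the fingers, parallel to the tray. The tray's left wall is at x≈255 px and the wrench is well to the right, at (415,220). Next I lower it.

Call:
carry_out --steps '[{"travel": [0,0,30],"yaw": 0},{"travel": [0,0,65],"yaw": 0},{"travel": [0,0,100],"yaw": 0},{"travel": [0,0,125],"yaw": 0},{"travel": [0,0,140],"yaw": 0},{"travel": [0,0,148],"yaw": 0},{"travel": [0,0,153],"yaw": 0},{"travel": [0,0,155],"yaw": 0}]'

```text
time_s: 6.35
position: [0.4318, -0.395, 0.0098]
eef_rot: [2.097, 2.339, 0.0]
ft_force: [-0.4, -0.8, -1.9]
finger_gap: 0.0143
```

Call:
carry_out --steps '[{"travel": [0,0,1],"yaw": 0},{"travel": [0,0,2],"yaw": 0},{"travel": [0,0,3],"yaw": 0},{"travel": [0,0,4],"yaw": 0},{"travel": [0,0,4],"yaw": 0},{"travel": [0,0,4],"yaw": 0},{"travel": [0,0,4],"yaw": 0},{"travel": [0,0,4],"yaw": 0}]'

```text
time_s: 7.02
position: [0.4317, -0.395, 0.0057]
eef_rot: [2.097, 2.339, -0.0]
ft_force: [0.4, 0.2, -1.5]
finger_gap: 0.0148
```

Call:
carry_out --steps '[{"travel": [0,0,1],"yaw": 0},{"travel": [0,0,1],"yaw": 0},{"travel": [0,0,1],"yaw": 0},{"travel": [0,0,1],"yaw": 0},{"travel": [0,0,1],"yaw": 0},{"travel": [0,0,1],"yaw": 0},{"travel": [0,0,1],"yaw": 0},{"travel": [0,0,1],"yaw": 0}]' --fingers 0.32

```text
time_s: 7.68
position: [0.4316, -0.3949, 0.0047]
eef_rot: [2.097, 2.339, -0.0]
ft_force: [0.9, -0.6, 0.4]
finger_gap: 0.0272
```

Call:
carry_out --steps '[{"travel": [0,0,-3],"yaw": 0},{"travel": [0,0,-10],"yaw": 0},{"travel": [0,0,-25],"yaw": 0},{"travel": [0,0,-55],"yaw": 0},{"travel": [0,0,-90],"yaw": 0},{"travel": [0,0,-125],"yaw": 0},{"travel": [0,0,-160],"yaw": 0},{"travel": [0,0,-185],"yaw": 0}]'

```text
time_s: 8.35
position: [0.432, -0.3954, 0.1935]
eef_rot: [2.095, 2.337, -0.0]
ft_force: [1.1, -0.9, 0.7]
finger_gap: 0.0274
```

Run:
```python
from h import *
o=env.get_obs(); print(o["time_s"],o["position"],o["joints"],o["finger_gap"],o["ft_force"])
c=wcam(); t=env.camera("top")
a=cv2.resize(c["color"],(400,300)); b=cv2.resize(t["color"][195:345,230:530],(800,400),interpolation=cv2.INTER_CUBIC)
s=np.zeros((300,400,3),np.uint8); s[:]=cv2.resize(env.camera("side")["color"][180:390,240:520],(400,300))
im=np.vstack([np.hstack([a,s]),b[100:]]); cv2.imwrite("pics/m2.png",im[:,:,::-1])
```

```text
8.35 [ 0.4320398  -0.39535823  0.19352342] [-7.92862939e-01  4.30282017e-01  1.78971945e+00  1.47407748e-05
  9.18585080e-01 -9.01875778e-01] 0.02742695941815013 [ 1.07383833 -0.85694816  0.74858439]
```

View pics/m2.png

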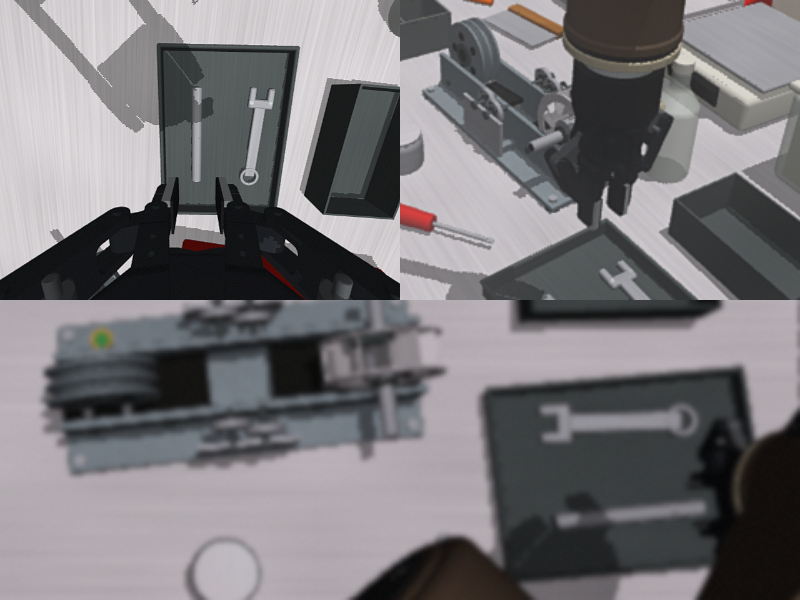

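The montage shows the spare lying flat in the near half of the tray, clear of the wrench, and the fan still parked. Next I shut the fingers and move behind the wheel at its -y end.

Call:
carry_out --steps '[{"travel": [20,22,0],"yaw": 0},{"travel": [41,45,0],"yaw": 0},{"travel": [62,69,0],"yaw": 0},{"travel": [83,93,0],"yaw": 0},{"travel": [104,116,0],"yaw": 0},{"travel": [125,139,0],"yaw": 0},{"travel": [145,160,0],"yaw": 0},{"travel": [152,168,0],"yaw": 0}]' --fingers 0

```text
time_s: 9.17
position: [0.5834, -0.2224, 0.1886]
eef_rot: [-2.094, -2.34, -0.0]
ft_force: [0.0, -0.3, 0.3]
finger_gap: -0.0
```

```bash
cat >> h.py <<'E'
N=np.array([.5618,-.0057]); S=np.array([-.101,.995]); X=np.array([.995,.101])
def loc(p): d=np.asarray(p)[:2]-N; return np.round(1000*np.array([d@X,d@S]),1)
E
python3 - <<'E'
from h import *
o=env.get_obs(); p=o["position"]; print(o["time_s"],p,loc(p),o["joints"],o["finger_gap"],o["ft_force"])
print(totool([*(N-.222*S),.086]),Ro.from_rotvec(o["eef_rot"]).as_matrix().round(3))
E
```

```text
9.1667 [ 0.58342913 -0.22239227  0.188565  ] [  -0.4 -217.8] [-4.13135904e-01  4.88895305e-01  1.69993745e+00  8.42590121e-04
  9.54137708e-01 -5.24441537e-01] -3.644539539640442e-05 [ 0.04469135 -0.27304207  0.28493239]
[ -4.4   0.4 102.6] [[-0.111  0.994 -0.001]
 [ 0.994  0.111  0.001]
 [ 0.001 -0.001 -1.   ]]
```

Call:
carry_out --steps '[{"travel": [-6,0,10],"yaw": 0},{"travel": [-6,0,30],"yaw": 0},{"travel": [-6,0,55],"yaw": 0},{"travel": [-6,0,75],"yaw": 0},{"travel": [-6,0,90],"yaw": 0},{"travel": [-6,0,98],"yaw": 0},{"travel": [-6,0,102],"yaw": 0},{"travel": [-6,0,102],"yaw": 0}]'

```text
time_s: 9.83
position: [0.5818, -0.2318, 0.0867]
eef_rot: [-2.097, -2.337, 0.001]
ft_force: [0.0, 0.8, 0.1]
finger_gap: -0.0004
```

Run:
```python
from h import *
o=env.get_obs(); p=o["position"]; print(o["time_s"],p,loc(p),o["ft_force"])
s=env.camera("side")["color"][180:340,230:470]; w=wcam()["color"]
im=np.vstack([cv2.resize(s,(600,400),interpolation=cv2.INTER_CUBIC)]); im=np.hstack([im[:, :500],cv2.resize(w,(300,225)).repeat(1,0) if 0 else np.pad(cv2.resize(w,(300,225)),((0,175),(0,0),(0,0)))])
cv2.imwrite("pics/s3.png",im[:,:,::-1])
```

```text
9.8333 [ 0.58184961 -0.23184229  0.0866804 ] [  -2.9 -227. ] [0.02646644 0.80834629 0.0766988 ]
```

View pics/s3.png

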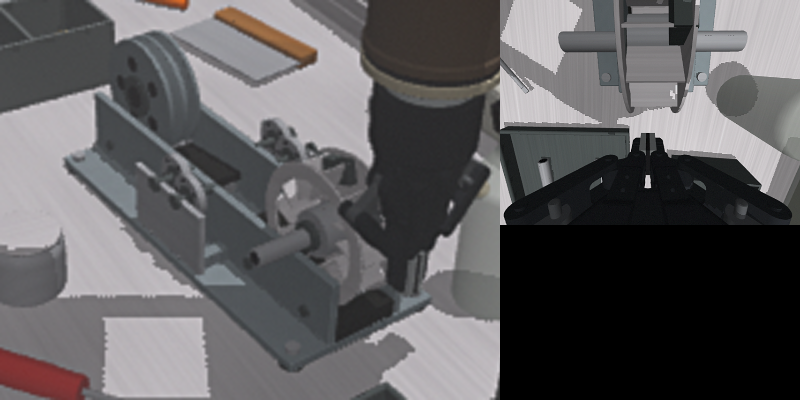

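Side and wrist views: the shut fingers stand just behind the drum and roughly centred on it, clear of the bottle. Now the gentle push.

Call:
carry_out --steps '[{"travel": [9,2,0],"yaw": 0},{"travel": [17,2,0],"yaw": 0},{"travel": [21,2,0],"yaw": 0},{"travel": [24,2,0],"yaw": 0},{"travel": [27,2,0],"yaw": 0},{"travel": [30,2,0],"yaw": 0},{"travel": [33,2,0],"yaw": 0},{"travel": [36,2,0],"yaw": 0}]'

```text
time_s: 10.6
position: [0.5812, -0.1951, 0.0884]
eef_rot: [2.096, 2.339, 0.001]
ft_force: [0.6, 0.5, -0.5]
finger_gap: -0.0003
```

Call:
carry_out --steps '[{"travel": [3,0,0],"yaw": 0},{"travel": [6,0,0],"yaw": 0},{"travel": [9,0,0],"yaw": 0},{"travel": [12,0,0],"yaw": 0},{"travel": [15,0,0],"yaw": 0},{"travel": [18,0,0],"yaw": 0},{"travel": [21,0,0],"yaw": 0},{"travel": [24,0,0],"yaw": 0}]'

```text
time_s: 11.27
position: [0.5781, -0.1713, 0.0876]
eef_rot: [-2.097, -2.339, 0.0]
ft_force: [0.5, 0.6, -0.3]
finger_gap: -0.0003
```

Run:
```python
from h import *
o=env.get_obs(); p=o["position"]; print(o["time_s"],p,loc(p),o["ft_force"])
w=wcam(); cv2.imwrite("pics/w4.png",w["color"][:,:,::-1])
for y in(-120,-130,-140): print(y,[proj(w,[*(N+y*S/1000+x*X/1000),.0875]).round() for x in(-75,75)])
```

```text
11.2667 [ 0.57812743 -0.17134401  0.08761493] [  -0.5 -166.5] [ 0.5329609   0.57447366 -0.27470195]
-120 [array([144., 203.]), array([494., 206.])]
-130 [array([147., 226.]), array([490., 229.])]
-140 [array([150., 248.]), array([487., 251.])]
```

View pics/w4.png

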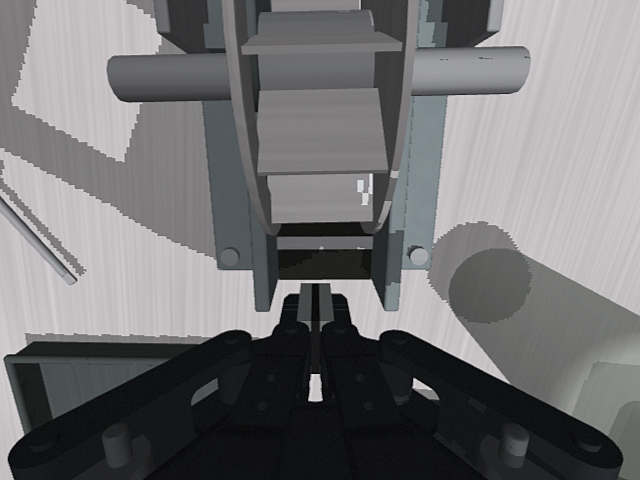

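Run:
```python
from h import *
o=env.get_obs(); p=o["position"]; print(o["time_s"],loc(p))
w=wcam()
for y,z in((-110,.0875),(-100,.0885),(-80,.091),(-60,.0932),(-40,.0955),(-20,.0965)): print(y,[proj(w,[*(N+y*S/1000+x*X/1000),z]).round() for x in(-75,75)])
cv2.imwrite("pics/w5.png",w["color"][:300,:,::-1])
```

```text
11.3167 [  -0.6 -166. ]
-110 [array([141., 181.]), array([498., 184.])]
-100 [array([136., 156.]), array([503., 160.])]
-80 [array([126., 103.]), array([515., 107.])]
-60 [array([114.,  43.]), array([528.,  47.])]
-40 [array([101., -25.]), array([543., -21.])]
-20 [array([  88., -101.]), array([557., -96.])]
```

View pics/w5.png

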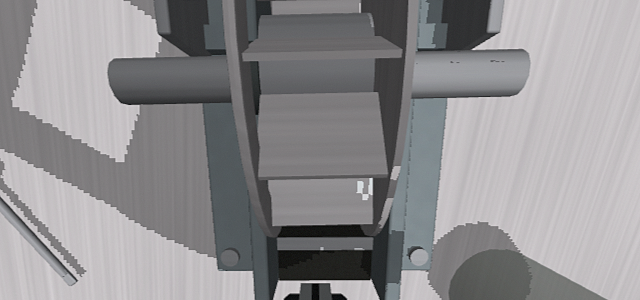

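The wheel ran ahead after the rib, up to y≈-70, and is now rolling back slowly. I'll meet it gently and push more slowly from there.

Call:
carry_out --steps '[{"travel": [0,0,0],"yaw": 0},{"travel": [0,0,0],"yaw": 0},{"travel": [0,0,0],"yaw": 0},{"travel": [0,0,0],"yaw": 0},{"travel": [1,0,0],"yaw": 0},{"travel": [2,0,0],"yaw": 0},{"travel": [3,0,0],"yaw": 0},{"travel": [4,0,0],"yaw": 0}]'

```text
time_s: 12.03
position: [0.5778, -0.1676, 0.0877]
eef_rot: [2.097, 2.339, 0.0]
ft_force: [0.7, -1.0, 1.2]
finger_gap: 0.0
```

Call:
carry_out --steps '[{"travel": [2,0,0],"yaw": 0},{"travel": [4,0,0],"yaw": 0},{"travel": [6,0,0],"yaw": 0},{"travel": [8,0,0],"yaw": 0},{"travel": [10,0,0],"yaw": 0},{"travel": [12,0,0],"yaw": 0},{"travel": [14,0,0],"yaw": 0},{"travel": [16,0,0],"yaw": 0}]'

```text
time_s: 12.7
position: [0.576, -0.1515, 0.0876]
eef_rot: [-2.097, -2.339, 0.0]
ft_force: [0.3, -1.1, 0.3]
finger_gap: 0.0
```

Call:
carry_out --steps '[{"travel": [2,0,0],"yaw": 0},{"travel": [4,0,0],"yaw": 0},{"travel": [6,0,0],"yaw": 0},{"travel": [8,0,0],"yaw": 0},{"travel": [10,0,0],"yaw": 0},{"travel": [12,0,0],"yaw": 0},{"travel": [14,0,0],"yaw": 0},{"travel": [16,0,0],"yaw": 0}]'

```text
time_s: 13.37
position: [0.5742, -0.1357, 0.0877]
eef_rot: [2.097, 2.339, -0.0]
ft_force: [0.2, 0.0, 0.1]
finger_gap: 0.0001
```

Run:
```python
from h import *
o=env.get_obs(); p=o["position"]; print(o["time_s"],p,loc(p),o["ft_force"])
w=wcam()
for y,z in((-90,.09),(-80,.091),(-60,.0932),(-40,.0955),(-30,.0965)): print(y,[proj(w,[*(N+y*S/1000+x*X/1000),z]).round() for x in(-75,75)])
im=np.vstack([w["color"][:300,:],cv2.resize(env.camera("side")["color"][190:330,230:470],(640,373))[:300]]);cv2.imwrite("pics/w6.png",im[:,:,::-1])
```

```text
13.3667 [ 0.57422845 -0.13567229  0.08767079] [  -0.8 -130.6] [0.22926096 0.0383527  0.10566784]
-90 [array([143., 218.]), array([495., 221.])]
-80 [array([139., 195.]), array([500., 198.])]
-60 [array([129., 145.]), array([512., 148.])]
-40 [array([118.,  88.]), array([524.,  92.])]
-30 [array([112.,  57.]), array([531.,  61.])]
```

View pics/w6.png

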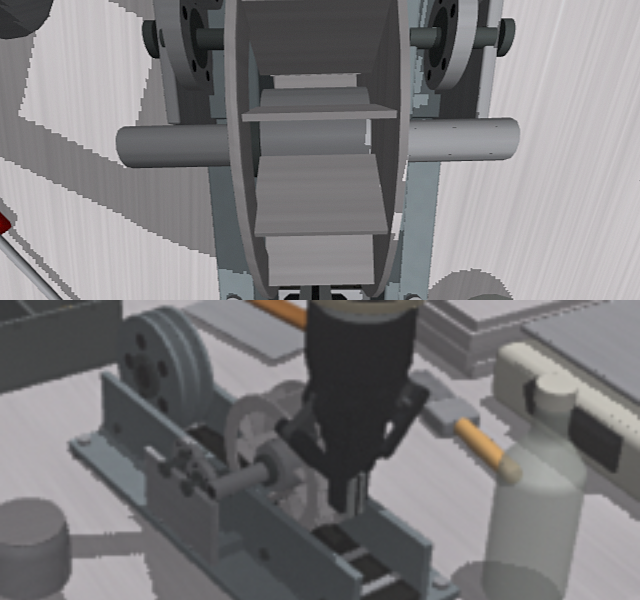

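The arbor is at y≈-58, in contact with the finger, and aligned to about 1°. I continue up to the discs.

Call:
carry_out --steps '[{"travel": [2,0,0],"yaw": 0},{"travel": [4,0,0],"yaw": 0},{"travel": [6,0,0],"yaw": 0},{"travel": [8,0,0],"yaw": 0},{"travel": [10,0,0],"yaw": 0},{"travel": [12,0,0],"yaw": 0},{"travel": [14,0,0],"yaw": 0},{"travel": [16,0,0],"yaw": 0}]'

```text
time_s: 14.13
position: [0.5725, -0.1197, 0.0876]
eef_rot: [-2.097, -2.339, 0.0]
ft_force: [0.6, -0.5, 1.6]
finger_gap: 0.0003
```

Call:
carry_out --steps '[{"travel": [2,0,0],"yaw": 0},{"travel": [4,0,0],"yaw": 0},{"travel": [6,0,0],"yaw": 0},{"travel": [8,0,0],"yaw": 0},{"travel": [10,0,0],"yaw": 0},{"travel": [12,0,0],"yaw": 0},{"travel": [14,0,0],"yaw": 0},{"travel": [15,0,0],"yaw": 0}]'

```text
time_s: 14.8
position: [0.5708, -0.1048, 0.0876]
eef_rot: [-2.097, -2.339, 0.0]
ft_force: [0.0, -0.2, -0.0]
finger_gap: 0.0002
```

Call:
carry_out --steps '[{"travel": [1,0,0],"yaw": 0},{"travel": [2,0,0],"yaw": 0},{"travel": [3,0,0],"yaw": 0},{"travel": [4,0,0],"yaw": 0},{"travel": [5,0,0],"yaw": 0},{"travel": [6,0,0],"yaw": 0},{"travel": [7,0,0],"yaw": 0},{"travel": [8,0,0],"yaw": 0}]'

```text
time_s: 15.47
position: [0.57, -0.097, 0.0876]
eef_rot: [-2.097, -2.339, 0.0]
ft_force: [-0.1, -0.4, -0.0]
finger_gap: -0.0002
```

Run:
```python
from h import *
o=env.get_obs(); p=o["position"]; print(o["time_s"],p,loc(p),o["ft_force"],o["torque"])
w=wcam(); cv2.imwrite("pics/w7raw.png",w["color"][:,:,::-1])
for y,z in((-30,.0965),(-25,.0965),(-20,.0975),(-16,.098),(-10,.096),(0,.093)): print(y,[proj(w,[*(N+y*S/1000+x*X/1000),z]).round() for x in(-75,75)])
# dark/bright column profile along arbor stub right end
g=cv2.cvtColor(w["color"],cv2.COLOR_RGB2GRAY).astype(int)
print("R490",g[60:220:4,490].tolist()); print("L150",g[60:220:4,150].tolist())
```

```text
15.4667 [ 0.56996587 -0.09697651  0.0876303 ] [ -1.1 -91.6] [-0.1148422  -0.41968213 -0.03780829] [-0.16340254 -0.08273194 -0.01361472]
-30 [array([129., 169.]), array([513., 172.])]
-25 [array([127., 155.]), array([516., 159.])]
-20 [array([123., 142.]), array([519., 145.])]
-16 [array([121., 131.]), array([522., 134.])]
-10 [array([122., 114.]), array([522., 117.])]
0 [array([122.,  86.]), array([522.,  90.])]
R490 [158, 153, 155, 160, 160, 157, 158, 151, 151, 164, 180, 196, 207, 203, 207, 49, 103, 128, 142, 153, 164, 156, 148, 154, 133, 118, 121, 199, 197, 192, 187, 189, 189, 191, 196, 198, 193, 193, 191, 196]
L150 [47, 40, 29, 104, 125, 124, 124, 124, 124, 125, 125, 123, 125, 125, 123, 127, 91, 97, 102, 102, 104, 101, 93, 92, 79, 66, 49, 123, 122, 122, 122, 120, 122, 120, 120, 120, 121, 121, 122, 121]
```

The arbor is at y≈-20, just before the crest. I push 8 mm more, slowly.

Call:
carry_out --steps '[{"travel": [1,0,0],"yaw": 0},{"travel": [2,0,0],"yaw": 0},{"travel": [3,0,0],"yaw": 0},{"travel": [4,0,0],"yaw": 0},{"travel": [5,0,0],"yaw": 0},{"travel": [6,0,0],"yaw": 0},{"travel": [7,0,0],"yaw": 0},{"travel": [8,0,0],"yaw": 0}]'

```text
time_s: 16.18
position: [0.5691, -0.089, 0.0876]
eef_rot: [-2.097, -2.339, 0.0]
ft_force: [0.3, -0.7, 0.6]
finger_gap: 0.0002
```

```bash
cat > chk.py <<'E'
from h import *
o=env.get_obs(); p=o["position"]; print(o["time_s"],p,loc(p),o["ft_force"])
w=wcam(); cv2.imwrite("pics/w8raw.png",w["color"][:,:,::-1])
for y,z in((-16,.098),(0,.093),(16,.098)): print(y,[proj(w,[*(N+y*S/1000+x*X/1000),z]).round() for x in(-75,75)])
g=cv2.cvtColor(w["color"],cv2.COLOR_RGB2GRAY).astype(int)
print("R490",g[20:220:4,490].tolist()); print("L150",g[20:220:4,150].tolist())
E
python3 chk.py
```

```text
16.1833 [ 0.56910273 -0.08897918  0.08764085] [ -1.1 -83.6] [ 0.2869787  -0.67060439  0.55068799]
-16 [array([124., 153.]), array([518., 156.])]
0 [array([125., 109.]), array([518., 113.])]
16 [array([111.,  59.]), array([534.,  63.])]
R490 [170, 168, 171, 147, 142, 151, 158, 156, 164, 162, 165, 168, 168, 167, 137, 119, 143, 175, 114, 139, 150, 159, 157, 155, 155, 144, 130, 117, 124, 137, 67, 76, 82, 81, 79, 71, 50, 209, 205, 204, 199, 196, 195, 199, 201, 203, 203, 200, 198, 199]
L150 [127, 129, 127, 196, 169, 168, 167, 205, 126, 126, 63, 53, 49, 52, 51, 49, 36, 110, 94, 101, 105, 103, 101, 98, 94, 90, 76, 68, 51, 126, 125, 125, 124, 124, 124, 126, 123, 126, 125, 124, 124, 126, 125, 125, 126, 128, 126, 128, 126, 130]
```

The arbor centre rows (111 and 114) match y=0, so it has dropped into the dip. I take the hand straight back, then up and away.

Call:
carry_out --steps '[{"travel": [-10,0,0],"yaw": 0},{"travel": [-30,0,0],"yaw": 0},{"travel": [-60,0,0],"yaw": 0},{"travel": [-90,0,0],"yaw": 0},{"travel": [-115,0,-5],"yaw": 0},{"travel": [-130,0,-25],"yaw": 0},{"travel": [-135,0,-60],"yaw": 0},{"travel": [-135,0,-95],"yaw": 0}]'

```text
time_s: 16.9
position: [0.583, -0.2256, 0.1828]
eef_rot: [-2.098, -2.336, 0.001]
ft_force: [1.3, -1.2, 0.2]
finger_gap: 0.0
```

Call:
carry_out --steps '[{"travel": [0,0,-35],"yaw": 0},{"travel": [-10,0,-65],"yaw": 0},{"travel": [-30,0,-85],"yaw": 0},{"travel": [-50,0,-95],"yaw": 0},{"travel": [-75,-15,-100],"yaw": 0},{"travel": [-100,-30,-100],"yaw": 0},{"travel": [-120,-45,-100],"yaw": 0},{"travel": [-130,-50,-100],"yaw": 0}]'

```text
time_s: 17.57
position: [0.5463, -0.3612, 0.2827]
eef_rot: [2.099, 2.337, -0.001]
ft_force: [0.1, 1.4, -0.2]
finger_gap: -0.0002
```

Call:
carry_out --steps '[{"travel": [0,0,0],"yaw": 0},{"travel": [0,0,0],"yaw": 0},{"travel": [0,0,0],"yaw": 0},{"travel": [0,0,0],"yaw": 0},{"travel": [0,0,0],"yaw": 0},{"travel": [0,0,0],"yaw": 0},{"travel": [0,0,0],"yaw": 0},{"travel": [0,0,0],"yaw": 0}]'

```text
time_s: 18.23
position: [0.5484, -0.3577, 0.2827]
eef_rot: [2.097, 2.34, -0.0]
ft_force: [-0.2, -0.5, -0.2]
finger_gap: -0.0001
```

Call:
carry_out --steps '[{"travel": [0,0,0],"yaw": 0},{"travel": [0,0,0],"yaw": 0},{"travel": [0,0,0],"yaw": 0},{"travel": [0,0,0],"yaw": 0},{"travel": [0,0,0],"yaw": 0},{"travel": [0,0,0],"yaw": 0},{"travel": [0,0,0],"yaw": 0},{"travel": [0,0,0],"yaw": 0}]'

```text
time_s: 18.9
position: [0.5483, -0.358, 0.2827]
eef_rot: [2.097, 2.339, 0.0]
ft_force: [1.7, -0.3, -0.7]
finger_gap: 0.0002
```

Call:
carry_out --steps '[{"travel": [0,0,0],"yaw": 0},{"travel": [0,0,0],"yaw": 0},{"travel": [0,0,0],"yaw": 0},{"travel": [0,0,0],"yaw": 0},{"travel": [0,0,0],"yaw": 0},{"travel": [0,0,0],"yaw": 0},{"travel": [0,0,0],"yaw": 0},{"travel": [0,0,0],"yaw": 0}]'

```text
time_s: 19.57
position: [0.5483, -0.358, 0.2826]
eef_rot: [-2.097, -2.339, 0.0]
ft_force: [0.3, 0.0, -0.4]
finger_gap: 0.0
```

Call:
carry_out --steps '[{"travel": [0,0,0],"yaw": 0},{"travel": [0,0,0],"yaw": 0},{"travel": [0,0,0],"yaw": 0},{"travel": [0,0,0],"yaw": 0},{"travel": [0,0,0],"yaw": 0},{"travel": [0,0,0],"yaw": 0},{"travel": [0,0,0],"yaw": 0},{"travel": [0,0,0],"yaw": 0}]'

```text
time_s: 20.23
position: [0.5483, -0.358, 0.2826]
eef_rot: [2.097, 2.339, -0.0]
ft_force: [0.7, 0.1, -0.4]
finger_gap: -0.0002
```

Call:
carry_out --steps '[{"travel": [0,0,0],"yaw": 0},{"travel": [0,0,0],"yaw": 0},{"travel": [0,0,0],"yaw": 0},{"travel": [0,0,0],"yaw": 0},{"travel": [0,0,0],"yaw": 0},{"travel": [0,0,0],"yaw": 0},{"travel": [0,0,0],"yaw": 0},{"travel": [0,0,0],"yaw": 0}]'

```text
time_s: 20.9
position: [0.5483, -0.358, 0.2826]
eef_rot: [2.097, 2.339, -0.0]
ft_force: [-0.0, 0.4, 1.0]
finger_gap: -0.0001
```

```bash
cat > fin.py <<'E'
from h import *
import sys
a=env.camera("side")["color"]; ims=[a]
for i in range(4): ims.append(env.camera("side")["color"])
print(env.get_obs()["time_s"],env.get_obs()["position"],env.get_obs()["ft_force"],[int((cv2.absdiff(a,b).max(2)[200:340,240:420]>12).sum()) for b in ims[1:]])
t=env.camera("top")["color"]; w=wcam()["color"]
im=np.vstack([np.hstack([cv2.resize(a[195:320,255:405],(480,400),interpolation=cv2.INTER_CUBIC),np.pad(cv2.resize(w,(320,240)),((0,160),(0,0),(0,0)))]),cv2.resize(t[220:345,230:530],(800,333),interpolation=cv2.INTER_CUBIC)[:200]])
cv2.imwrite(sys.argv[1],im[:,:,::-1])
E
python3 fin.py pics/f9.png
```

```text
21.15 [ 0.54827221 -0.35799416  0.28266208] [-0.03292203  0.17463036 -0.15362955] [0, 0, 0, 0]
```

View pics/f9.png

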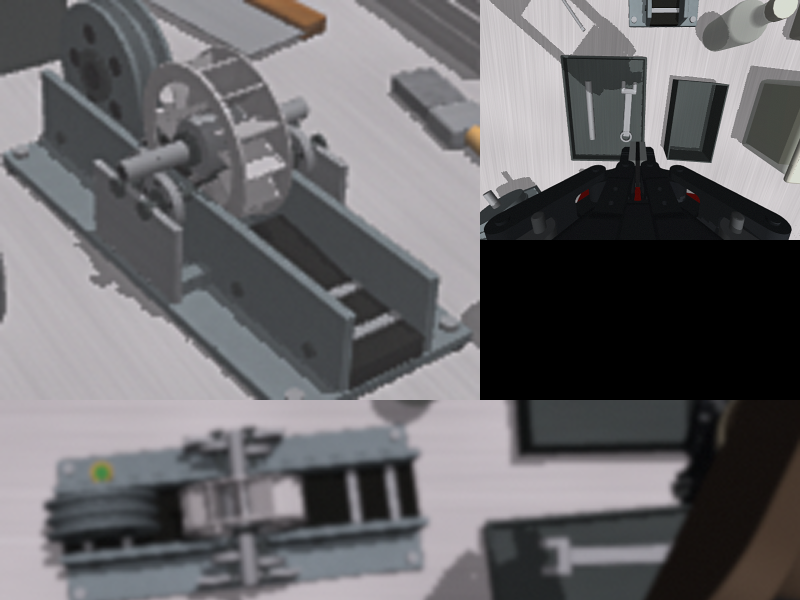

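The wheel is on the rollers and motionless, and the patch isn't visible, so it must be underneath. I'll take one last close look at the lateral clearance before handing in.

Call:
carry_out --steps '[{"travel": [25,0,0],"yaw": 0},{"travel": [58,0,0],"yaw": 0},{"travel": [91,1,0],"yaw": 0},{"travel": [124,2,0],"yaw": 0},{"travel": [157,3,0],"yaw": 0},{"travel": [185,4,0],"yaw": 0},{"travel": [198,4,0],"yaw": 0},{"travel": [198,4,0],"yaw": 0}]'

```text
time_s: 21.92
position: [0.5304, -0.1584, 0.2829]
eef_rot: [-2.094, -2.341, -0.0]
ft_force: [0.9, -0.7, 0.4]
finger_gap: -0.0002
```

Run:
```python
from h import *
w=wcam(); b=wcam()
print(env.get_obs()["time_s"],env.get_obs()["position"],loc(env.get_obs()["position"]),proj(w,[*N,.093]))
u,v=proj(w,[*N,.12]).astype(int); r=max(0,v-110)
im=cv2.resize(w["color"][r:r+220,u-150:u+150],(800,587),interpolation=cv2.INTER_CUBIC); cv2.imwrite("pics/f10.png",im[:,:,::-1]); print(u,v,r)
```

```text
22.0167 [ 0.53105844 -0.161065    0.28291091] [ -46.3 -151.5] [370.12528762  53.93740501]
375 45 0
```

View pics/f10.png

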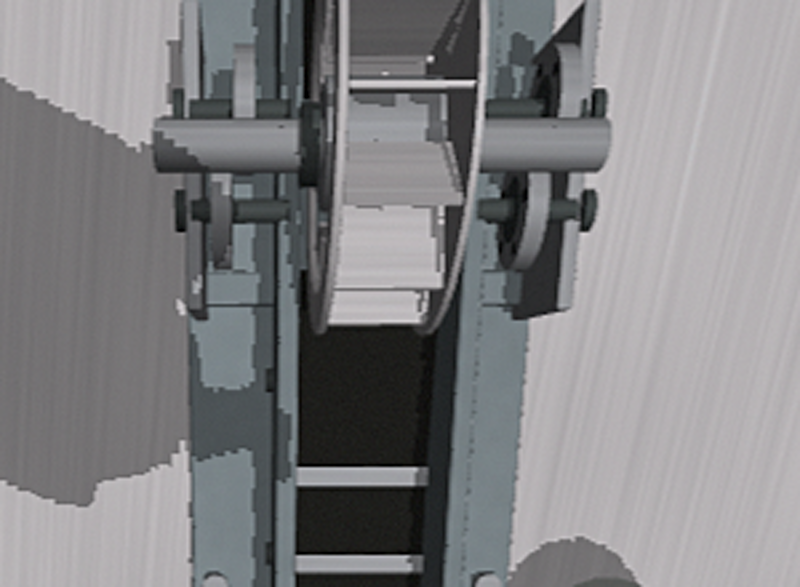

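Run:
```python
from h import *
w=wcam(); b=env.camera("side")["color"]
for u in(155,609): print(loc(back(w,(225+u/2.667,143/2.667),.093)))
```

```text
[-76.8  -3.5]
[74.6 -2. ]
```

```bash
python3 -c "
from station import env
print(env.get_obs()['time_s'],env.get_obs()['ft_force']); print(env.job_done())"
```

```text
22.1167 [-0.44617202 -0.20601314 -0.67968532]
the job is handed in; nothing more can be done
None
```

I moved the spare arbor and rolled the fan wheel onto the rollers. The job was handed in at 22.1 s of the 58 s allowed.

- **Spare arbor:** it lies flat in the near half of the dark tray, parallel to the wrench and clear of it. I lowered it to about 4 mm above the floor and let it drop the rest.
- **Fan wheel:** I pushed it with shut fingers over the rib and up the ramp, then eased it over the crest until the arbor dropped into the dip, and took the hand straight off. After the rib it ran ahead to about 70 mm before the nest, then rolled back against the finger; contact forces read at about 1 N.

**Last checks:**
- The arbor sits centred on the rollers to about 1 mm sideways and 3 mm along the trough. That leaves roughly 9 mm between the wheel and each cheek.
- Five side-camera frames over about 0.2 s, taken about 5 s after the drop, showed no motion in the wheel area.
- The pulley, wrench and bottle looked undisturbed in the last pictures.
- The arm was clear of everything, with the tool tip at 0.28 m.

**Not confirmed directly:** the heavy patch sits out of sight in the trough, so "heavy side straight down" rests on the wheel hanging free, being still, and the patch not showing above. I did not measure its angle.

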